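# Feel the gap of a die set with a taper feeler

### The arm

A 7-joint arm with a two-finger parallel gripper is mounted at the origin on the work surface. World frame = base frame: x ahead of the robot, y to its left, z up, the work surface at z = 0. Lengths are in mm, angles in rad, forces in N, time in s.
With the tool pointing down it reaches from about 425 to 950 mm from the base axis. Payload 4.7 kg.
Tool frame: the origin (TCP) lies between the finger pads; the fingertips stand 17 mm ahead of it and the grasp point (between the pads) lies 2 mm behind it (r.tip_reach is the distance from the TCP to the fingertips, in mm); z points along the fingers, y is the line along which they close (so a half turn about z gives the same grasp; the last joint's range is limited). The gripper opens to 85 mm and grips with 20 to 120 N. Pads are 22 mm wide; open, the fingers measure 114 mm over their backs; the gripper's body (76 mm by 85 mm) begins 54 mm behind the grasp point. The pads swing forward as they close: fully open they stand 13 mm farther back than shut.
Start: joints at [-1.367, 0.469, -0.049, 1.532, 0.024, 1.141, -0.082], TCP at [155.682, 656.818, 248.335] pointing down, gripper open.
Joint ranges: [-2.59, 2.59], [-0.33, 1.99], [-1.39, 1.29], [0.1, 2.45], [-1.04, 4.18], [0.21, 1.99], [-2.66, 2.66]. Speed limits (rad/s): [2.57, 2.57, 3.14, 3.14, 3.14, 3.14, 3.14].

### API

Orientations are given as [roll, pitch, yaw] about the fixed x, y, z axes, in that order (R = Rz(yaw) Ry(pitch) Rx(roll)).
In Python, from workcell import r, imaging gives the robot as it stands. The module is installed in compiled form; this text tells all that it offers.
- The arm moves only by the tool apply_moves, never from a script. Its argument "steps" is a list that holds one entry, the list of rows, each a list of 7 numbers: the shift along the world's x, y, z in m, then the turn, a rotation vector about the world's x, y, z in rad, then the opening in per cent of the stroke, from 0 (shut) to 100 (fully open). A call has exactly 10 rows; each row is the pose to reach, as a shift and turn from the pose commanded when the call began; what a row does not reach only later rows make up. A row lasts 1/10 s, in which the tool goes at most 50 mm and 8.59 degrees, less where a joint would pass 70% of its speed; a pose out of reach is approached as far as the arm can. A call with a gripper value outside its range is refused whole. The fingers move at their own pace and stop on an object; "grip_force" is the grip in N (left out, the last holds). Time passes only in rows, so rows that repeat a pose let the fingers close, or fill a call up. It gives the time, the measured TCP pose, the force, the opening and the grip force at its end, in the units of the state.
- r.observe(): the state, without advancing time (a new reading comes with each control period).
- imaging.read_camera(name): name is "scene" or "top"; returns the picture (420x560x3 uint8, red, green, blue); there is no depth.
- imaging.camera_params(name): a dict with "fx", "fy", "cx", "cy" (pixels), "pose" (4x4, takes a point from camera to world coordinates). Camera axes: x right, y down, z forward; pixel columns grow to the right and rows downward; lengths in mm; the calibration is good to about 2 mm. A picture is of the moment at which its call begins. camera_params takes no time and is no camera call.
- r.job_done(): hands the job in; it is judged then, once.
The state is a dict: "time": time; "joints": joint angles; "joint_vel": joint speeds; "joint_efforts": joint torques, N m; "tcp_pos": TCP position; "ee_rot": TCP orientation; "ft_force": force on the tool from outside, world axes, zero at the start; "moment": the same for the moment, N m; "gripper_width": finger opening in mm; "gripper_force": force on a finger pad.
Only numpy, scipy, OpenCV 4.12 (cv2) and the standard library are available. Lean on these libraries where they do the work, as an engineer would, in place of code of your own. Each camera call takes 0.05 s, during which the arm holds its last target. There are 200 camera calls.

### The job

Pick the thin taper feeler out of the tool tray by its upright wooden grip and slide its thin end straight into the slot between the two steel plates of the little die set, flat on the lower plate, until it drags snugly between both; stop there, without wedging the sprung top plate up by more than a millimetre or two. Leave the other things where they are, and finish while still holding the feeler by its grip at that depth.

Things in the scene. Friction and masses are not known exactly. Their poses are not given: they have to be found in the camera images.
- gauge_grip (a point): Taper feeler, loose, 0.1 kg, lying flat in the tray: an upright light-wood grip 44 long (x) x 16 wide (y) x 44 high, to be grasped across the 16, and a steel blade 16 wide from the grip's foot along +x. Blade underside flat, level with the grip's underside; its top slopes from 8 mm thick, 27 from the grip's centre, to 2 at the tip. Point: grip centre, 22 above the underside; x to the tip, z up.
- gauge_tip (a point): Thin end of the taper feeler's blade: the middle of its end edge, 1 mm above the underside, 107 mm ahead (x) of the grip's centre and 21 mm lower; same axes as the grip.
- slot (a point): Mouth of the die set's slot: middle of the front edge of the lower plate's level top, about 30 above the bench; x points straight in, y along the mouth, z up. Plates 70 wide (y), 80 deep (x). The gap above this face is even, 3.2 to 5.6 mm at rest, not known beforehand. In front of the mouth both plates flare at 45 degrees for 8 mm. The bench before it is clear.
- press: Die set, a small fixed steel press: a flat foot 120 x 125, 12 high, two upright guide pins 94 apart (y), 66 high, a fixed lower plate and a sprung top plate 11 thick with a round boss. Origin: on the bench, 80 in front of the slot mouth (-x), the foot begins 8 in front of the mouth. x points into the slot.
- platen (a joint): Lift of the die set's sprung top plate in m: 0 at rest on its stops, grows as a wedge lifts it (12 mm at most). Weight and spring press it down with 5 N at rest, plus 2.5 N per mm of lift. The feeler, set lightly on the lower plate, slides with a few N of drag; once its top meets the top plate the drag climbs by some 10 to 15 N over about 10 mm of travel, then the plate lifts.
- barstop_grip (a point): Bar stop, a bystander in the tray: the same wooden grip, but a parallel square-ended steel bar 12 thick, 85 long, too thick for the slot. Which of the two lies left or right varies. Point: centre of its grip, 22 above its underside; x along its bar.
- file_mid (a point): Flat file with a wooden handle, a bystander lying across the tray's far end, 170 long (along its y), 18 wide, 14 high. Point: near its middle, 4 above its underside.
- wax_mid (a point): Dark green carving-wax blank, a bystander on the bench, a disc of 64 diameter with a square tongue, 18 high. Point: centre of the disc, half-way up.
- tray: Open wooden tool tray, fixed, 270 x 270 outside, walls 22 high and 5 thick, floor 5 thick. Origin: centre of its underside, on the bench. The tray and the die set may stand either way round, one left and one right of the robot.
Not all that is in view belongs to the job. Leave any pink or purple look-alike of the part that bears gauge_grip alone.

How it is judged (in metres and radians):
On the way, in this order (a step that is already met when the one before it is completed fails the run):
1. the feeler is lifted clear of the tray in the fingers, the top plate still at rest (contact force between the fingers and gauge above 2 N and height (world z) of gauge_tip above 0.022 m and height (world z) of gauge_grip above 0.045 m and value of joint platen below 0.0005 m), for 0.1 s.
2. the blade's thin end is in the slot, level and straight, held by its grip (contact force between the fingers and gauge above 2 N and x of gauge_tip in the frame of slot between 0.01 and 0.082 m and y of gauge_tip in the frame of slot between -0.03 and 0.03 m and z of gauge_tip in the frame of slot between -0.002 and 0.006 m and angle between the x axis of gauge_tip and the x axis of slot, either way round below 0.2 rad), for 0.1 s.
At the end, for the whole second after the job is handed in: The feeler is held in the fingers and still, its tip 10 to 82 mm inside the slot between the plates, within 0.2 rad of straight; it bears on the top plate with more than 1 N and on the lower plate with more than 0.3 N (it drags between them), and the top plate is lifted less than 2.2 mm (all of step 2 and contact force between gauge and anvil above 0.3 N and contact force between gauge and platen above 1 N and value of joint platen below 0.0022 m and linear speed of gauge below 0.02 m/s); the arm keeps its last pose, push and grip.
It fails at once if the bar stop is moved by more than 30 mm (distance of barstop_grip from where it was at the start of the episode above 0.03 m).
It fails at once if the file is moved by more than 30 mm (distance of file_mid from where it was at the start of the episode above 0.03 m).
It fails at once if the wax blank is moved by more than 30 mm (distance of wax_mid from where it was at the start of the episode above 0.03 m).
It also fails if it takes over 64 s, if anything falls off the work surface, if the arm or the gripper's body presses on something with over 40 N, if the wrist force passes 120 N, or if a joint passes its speed limit or range.

## Working session

There is one attempt and no reset: what is moved stays moved. The work goes in short steps, Python scripts to look and compute and a tool call to move; the robot and the scene stay as the last step left them, time stands still between calls to the robot, and variables do not carry over. Pictures are saved under pics/ and viewed, at most 10 in all, crops included, and the job is handed in when it is done.

Besides the shell and the picture viewer there is one more tool, called after "Call:" as a command line: name --argument value ..., lists and objects as JSON in quotes. apply_moves: Moves the arm, as the interface text tells. Its arguments: {"type":"object","properties":{"steps":{"type":"array"},"grip_force":{"type":"number"}},"required":["steps"]}

```bash
mkdir -p pics; cat > h.py <<'E'
import numpy as np, cv2
from workcell import r, imaging
def grab(n,f):
    im=imaging.read_camera(n); cv2.imwrite(f,im[:,:,::-1]); return im
def ray(n,u,v):
    p=imaging.camera_params(n); P=np.array(p["pose"])
    d=P[:3,:3]@np.array([(u-p["cx"])/p["fx"],(v-p["cy"])/p["fy"],1.]); return P[:3,3],d
def onz(n,u,v,z):
    o,d=ray(n,u,v); return o+d*(z-o[2])/d[2]
def proj(n,X):
    p=imaging.camera_params(n); P=np.array(p["pose"]); c=P[:3,:3].T@(np.array(X,float)-P[:3,3])
    return np.array([p["fx"]*c[0]/c[2]+p["cx"],p["fy"]*c[1]/c[2]+p["cy"]])
E
python3 - <<'E'
from h import *
grab("top","pics/top0.png");grab("scene","pics/scene0.png")
for n in("top","scene"):print(imaging.camera_params(n))
s=r.observe();print(s)
E
```

```text
{'fx': 412.6226462369181, 'fy': 412.6226462369181, 'cx': 275.1398842788472, 'cy': 203.12218993255289, 'pose': array([[ 6.50775998e-02, -9.77419540e-01,  2.01037183e-01,
         2.69928381e+02],
       [-9.97879483e-01, -6.35006512e-02,  1.42900152e-02,
        -3.84599199e+01],
       [-1.20134804e-03, -2.01540840e-01, -9.79479375e-01,
         1.09594767e+03],
       [ 0.00000000e+00,  0.00000000e+00,  0.00000000e+00,
         1.00000000e+00]])}
{'fx': 441.62456216181164, 'fy': 441.62456216181164, 'cx': 275.0314849443051, 'cy': 210.24317911001043, 'pose': array([[ 4.34091710e-01,  6.05016064e-01, -6.67472808e-01,
         1.19317512e+03],
       [ 9.00841854e-01, -2.85805407e-01,  3.26801505e-01,
        -3.62077595e+02],
       [ 6.95282273e-03, -7.43149266e-01, -6.69089551e-01,
         7.68723676e+02],
       [ 0.00000000e+00,  0.00000000e+00,  0.00000000e+00,
         1.00000000e+00]])}
{'time': 0.1, 'joints': array([-1.36691595,  0.46937547, -0.04856643,  1.53356857,  0.02409616,
        1.14100464, -0.08228235]), 'joint_vel': array([ 0.00039239, -0.00205405,  0.00039961, -0.00131703, -0.00110823,
       -0.00049472,  0.00048308]), 'joint_efforts': array([ 7.24459514e-04, -5.11514390e+01, -4.68361715e-02, -2.38389713e+01,
        1.07547545e-02,  4.34434784e-03, -1.30597084e-05]), 'tcp_pos': array([155.59891104, 656.31435723, 247.35884189]), 'ee_rot': array([-3.13982333e+00,  7.10081251e-05,  2.90883181e+00]), 'ft_force': array([ 0.23832987, -0.46345689,  0.4097848 ]), 'moment': array([ 0.0024858 ,  0.01249124, -0.05198873]), 'gripper_force': 0.0, 'gripper_width': 85.78718871094287}
```

View pics/top0.png

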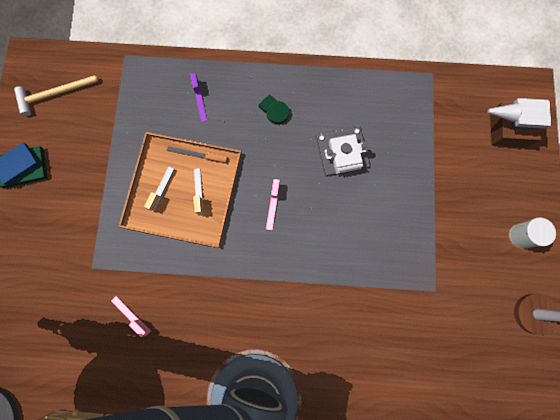

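View pics/scene0.png

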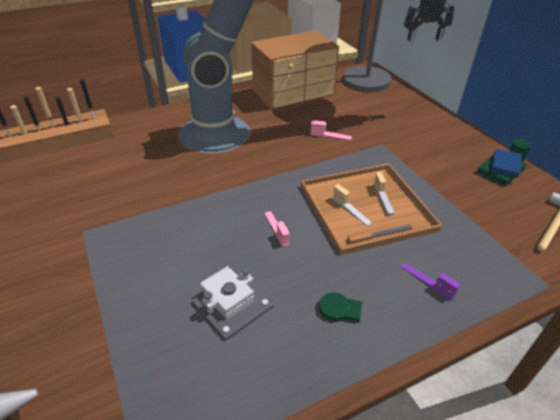

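The top view shows the tray at (180,190) with two grips, at (152,200) and (198,205). The die set is at (345,152), the wax at (275,110) and the file at (200,155). The pink and purple look-alikes are at (273,205), (130,316) and (198,97). The two candidates are the tray grips, so I'll crop in close on them and on the die set.

```bash
python3 - <<'E'
import cv2,numpy as np
t=cv2.imread("pics/top0.png");s=cv2.imread("pics/scene0.png")
R=lambda im,x,y,w,h:cv2.resize(im[y:y+h,x:x+w],(400,300),interpolation=cv2.INTER_CUBIC)
cv2.imwrite("pics/c1.png",np.vstack([np.hstack([R(t,130,150,100,75),R(s,310,165,100,75)]),np.hstack([R(t,300,115,100,75),R(s,180,255,100,75)])]))
E
```

```text
(no output)
```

View pics/c1.png

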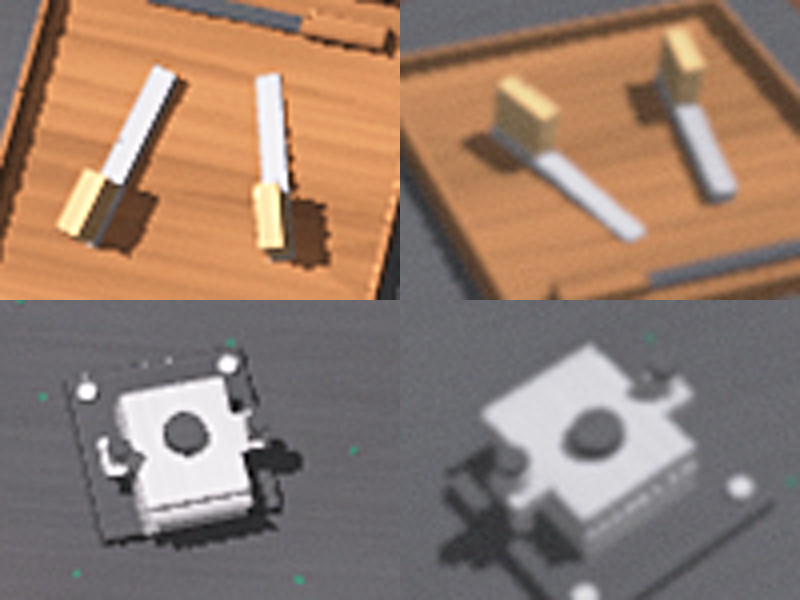

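The two candidates are the right-hand grip in the top view (198,205), which is (341,192) in the scene, and the left-hand one (152,200), which is (380,181) in the scene. The right-hand one has a blade that thins to its end with almost no shadow. The left-hand one has a thick square end, so it is the bar stop, and I choose the right. The die set's bolt-head side faces away, so the slot mouth faces the robot.

```bash
python3 - <<'E'
from h import *
t=cv2.imread("pics/top0.png");s=cv2.imread("pics/scene0.png")
def comp(im,lo,hi,box):
    h=cv2.cvtColor(im,cv2.COLOR_BGR2HSV);m=cv2.inRange(h,lo,hi);k=np.zeros_like(m);x,y,w,hh=box;k[y:y+hh,x:x+w]=255
    m&=k;n,l,st,c=cv2.connectedComponentsWithStats(m)
    i=1+np.argmax(st[1:,4]);p=np.argwhere(l==i)[:,::-1].astype(np.float32);return p
def show(n,p,z,name):
    b=cv2.boxPoints(cv2.minAreaRect(p));c=p.mean(0)
    print(name,len(p),"px",c.round(1),"W",onz(n,*c,z).round(1),"corners",[onz(n,*q,z)[:2].round(0).tolist() for q in b])
    W=np.array([onz(n,*q,z)[:2] for q in p]);u,sv,v=np.linalg.svd(W-W.mean(0),full_matrices=False);print("  axis",v[0].round(3),"deg",np.degrees(np.arctan2(v[0][1],v[0][0])).round(1),"ext",np.ptp(W@v[0]).round(0),np.ptp(W@v[1]).round(0))
print(cv2.cvtColor(t,cv2.COLOR_BGR2HSV)[[205,205,205,180,150],[197,199,195,198,340]])
for n,im,bg,bb in(("top",t,(185,185,30,35),(185,160,30,40)),("scene",s,(328,180,24,25),(335,195,40,35))):
    show(n,comp(im,(15,40,150),(35,170,255),bg),49,n+" grip")
    show(n,comp(im,(0,0,130),(180,50,255),bb),9,n+" blade")
show("top",comp(t,(0,0,150),(180,60,255),(320,130,55,50)),45.5,"plate")
p=comp(t,(0,0,150),(180,60,255),(320,130,55,50))
g=np.zeros((420,560),np.uint8);g[p[:,1].astype(int),p[:,0].astype(int)]=1
print("\n".join("".join(".#"[v] for v in row) for row in g[130:180,320:375]))
for c in((321.7,137.5),(357,130.7)):print("bolt",c,onz("top",*c,14).round(1))
# tray corners (outer rim z=22)
for c in((146,133),(242,151),(220,246),(121,226)):print("tray",onz("top",*c,22).round(1))
E
```

```text
[[ 23  72 252]
 [ 27  70 255]
 [ 24  70 255]
 [150   3 243]
 [150   7 234]]
top grip 105 px [196.5 203.6] W [470.5 179.9  49. ] corners [[492.0, 193.0], [494.0, 176.0], [452.0, 168.0], [449.0, 184.0]]
  axis [-0.982 -0.188] deg -169.1 ext 44.0 17.0
top blade 178 px [197.6 182.5] W [536.5 191.5   9. ] corners [[576.0, 207.0], [578.0, 189.0], [497.0, 176.0], [495.0, 194.0]]
  axis [-0.983 -0.185] deg -169.4 ext 82.0 18.0
scene grip 107 px [342.4 190.6] W [481.1 178.6  49. ] corners [[458.0, 164.0], [445.0, 189.0], [509.0, 191.0], [521.0, 167.0]]
  axis [ 0.999 -0.032] deg -1.9 ext 68.0 27.0
scene blade 190 px [356.7 213.3] W [535.2 192.7   9. ] corners [[491.0, 177.0], [480.0, 197.0], [577.0, 207.0], [587.0, 189.0]]
  axis [0.993 0.121] deg 7.0 ext 95.0 21.0
plate 848 px [346.2 152.3] W [ 635.9 -203.1   45.5] corners [[671.0, -152.0], [699.0, -240.0], [605.0, -263.0], [577.0, -177.0]]
  axis [-0.996 -0.09 ] deg -174.8 ext 105.0 95.0
.......................................................
.......................................................
...........................................
[... 2128 characters left out ...]
............
................####...................................
................####...................................
.......................................................
.......................................................
.......................................................
.......................................................
.......................................................
.......................................................
.......................................................
bolt (321.7, 137.5) [ 685.4 -139.2   14. ]
bolt (357, 130.7) [ 711.6 -236.1   14. ]
tray [664.1 345.   22. ]
tray [629.4  76.9  22. ]
tray [367.4 113.   22. ]
tray [402.8 377.5  22. ]
```

```bash
python3 - <<'E'
from h import *
P=dict(bl=(330,138.8),br=(356.5,133.8),fl=(334,168),fr=(362,162.4),boss=(346.8,148),lowfl=(335.5,172.5),lowfr=(362.5,166))
for z in(45.5,30,22):
    W={k:onz("top",*p,z)[:2] for k,p in P.items()}
    print(z,{k:v.round(0).tolist() for k,v in W.items()})
    f=lambda a,b:W[b]-W[a]
    for a,b in(("fl","bl"),("fr","br"),("fl","fr"),("bl","br"),("lowfl","lowfr"),("fl","lowfl"),("fr","lowfr")):
        d=f(a,b);print(a,b,np.linalg.norm(d).round(1),np.degrees(np.arctan2(d[1],d[0])).round(1))
t=cv2.imread("pics/top0.png")
cv2.imwrite("pics/c2.png",np.hstack([cv2.resize(t[125:180,318:378],(600,550),interpolation=cv2.INTER_NEAREST)]))
E
```

```text
45.5 {'bl': [671.0, -159.0], 'br': [690.0, -229.0], 'fl': [590.0, -172.0], 'fr': [611.0, -246.0], 'boss': [648.0, -204.0], 'lowfl': [578.0, -177.0], 'lowfr': [601.0, -247.0]}
fl bl 81.9 9.6
fr br 81.0 11.8
fl fr 76.3 -74.6
bl br 73.1 -75.1
lowfl lowfr 74.2 -72.4
fl lowfl 12.9 -160.0
fr lowfr 10.0 -171.1
30 {'bl': [677.0, -160.0], 'br': [696.0, -232.0], 'fl': [595.0, -174.0], 'fr': [616.0, -249.0], 'boss': [654.0, -207.0], 'lowfl': [583.0, -179.0], 'lowfr': [606.0, -250.0]}
fl bl 83.1 9.6
fr br 82.2 11.8
fl fr 77.4 -74.6
bl br 74.2 -75.1
lowfl lowfr 75.3 -72.4
fl lowfl 13.0 -160.0
fr lowfr 10.1 -171.1
22 {'bl': [680.0, -161.0], 'br': [699.0, -234.0], 'fl': [597.0, -175.0], 'fr': [618.0, -250.0], 'boss': [656.0, -208.0], 'lowfl': [585.0, -180.0], 'lowfr': [608.0, -252.0]}
fl bl 83.7 9.6
fr br 82.8 11.8
fl fr 78.0 -74.6
bl br 74.7 -75.1
lowfl lowfr 75.8 -72.4
fl lowfl 13.1 -160.0
fr lowfr 10.2 -171.1
```

View pics/c2.png

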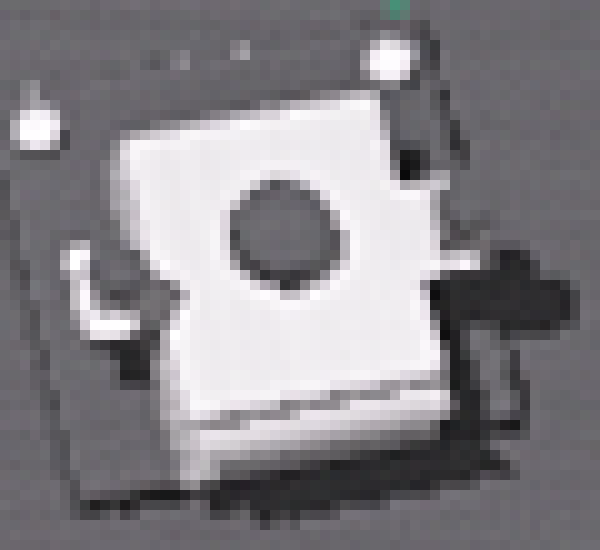

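Call:
apply_moves --steps '[[[0.011,-0.017,0,0,0,0.015,100],[0.033,-0.05,0,0,0,0.045,100],[0.055,-0.084,0,0,0,0.075,100],[0.079,-0.12,0,0,0,0.11,100],[0.104,-0.157,0,0,0,0.145,100],[0.128,-0.194,0,0,0,0.18,100],[0.152,-0.231,0,0,0,0.21,100],[0.176,-0.267,0,0,0,0.24,100],[0.2,-0.303,0,0,0,0.27,100],[0.22,-0.334,0,0,0,0.3,100]]]'

```text
time: 1.1
tcp_pos: [376.7, 320.4, 248.2]
ee_rot: [-3.141, -0.0, -3.075]
ft_force: [-0.0, 0.3, 0.8]
gripper_width: 85.6
gripper_force: 0.0
```

```bash
python3 - <<'E'
from h import *
A=lambda d:np.degrees(np.arctan2(d[1],d[0])).round(1)
L=lambda z,a,b:(onz("top",*b,z)-onz("top",*a,z))[:2]
c=lambda x,y:(318+x/10-.5,125+y/10-.5)
print("top left",A(L(45.5,c(190,415),c(130,140))),"right",A(L(45.5,c(442,370),c(385,95))))
print("front",A(L(45.5,c(440,378),c(190,425)))-90,"back",A(L(45.5,c(380,97),c(125,138)))-90)
print("bolts",A(L(14,c(390,60),c(37,128)))-90,"footleft",A(L(12,c(80,500),c(8,180))), "footright",A(L(12,c(525,430),c(430,40))))
for n,q,z in(("boss",(287,235),52),("mouthTopL",(190,425),45.5),("mouthTopR",(445,375),45.5),("footFL",(80,505),12),("footFR",(525,432),12),("backL",(130,140),45.5),("backR",(382,97),45.5),("bolt",(37,128),14),("bolt",(390,60),14)):print(n,onz("top",*c(*q),z).round(0))
E
```

```text
top left 13.9 right 12.6
front 14.700000000000003 back 13.299999999999997
bolts 15.200000000000003 footleft 14.6 footright 14.4
boss [ 646. -202.   52.]
mouthTopL [ 593. -179.   46.]
mouthTopR [ 612. -246.   46.]
footFL [ 579. -154.   12.]
footFR [ 608. -275.   12.]
backL [ 672. -160.   46.]
backR [ 689. -227.   46.]
bolt [ 686. -138.   14.]
bolt [ 712. -235.   14.]
```

Call:
apply_moves --steps '[[[0.015,-0.022,-0.01,0,0,0.02,100],[0.033,-0.05,-0.03,0,0,0.04,100],[0.053,-0.08,-0.055,0,0,0.06,100],[0.073,-0.11,-0.08,0,0,0.09,100],[0.088,-0.133,-0.105,0,0,0.11,100],[0.095,-0.143,-0.125,0,0,0.12,100],[0.095,-0.143,-0.14,0,0,0.12,100],[0.095,-0.143,-0.15,0,0,0.12,100],[0.095,-0.143,-0.15,0,0,0.12,100],[0.095,-0.143,-0.15,0,0,0.12,100]]]'

```text
time: 2.1
tcp_pos: [470.7, 180.4, 98.6]
ee_rot: [3.141, 0.0, -2.953]
ft_force: [-0.5, -0.6, -0.2]
gripper_width: 85.4
gripper_force: 0.0
```

```bash
python3 - <<'E'
from h import *
a=grab("scene","pics/s1.png")[:,:,::-1]; b=grab("top","pics/t1.png")[:,:,::-1]
cv2.imwrite("pics/c3.png",np.hstack([cv2.resize(a[110:260,270:420],(400,400)),cv2.resize(b[130:280,110:260],(400,400))]))
print(r.observe()["tcp_pos"],r.observe()["ee_rot"])
E
```

```text
[471.03831437 180.46438189  99.12928561] [ 3.14099536e+00  1.46178379e-03 -2.95351116e+00]
```

View pics/c3.png

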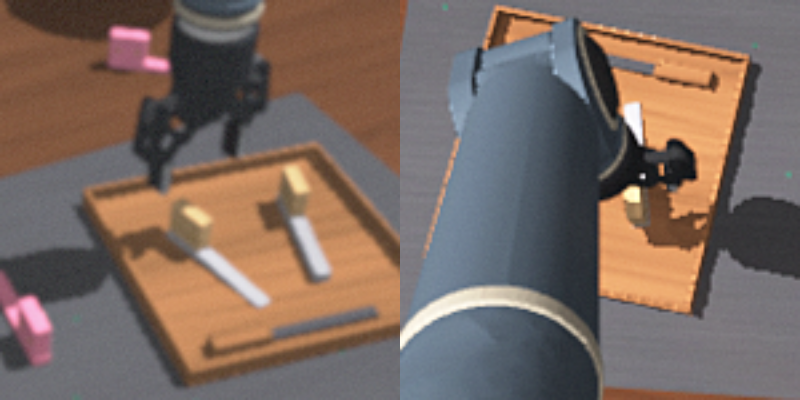

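The gripper hovers over the chosen grip, which sits at (190,222) in the left half of the crop, with the fingers spread across its width. I'll descend next.

Call:
apply_moves --steps '[[[0,0,-0.008,0,0,0,100],[0,0,-0.018,0,0,0,100],[0,0,-0.029,0,0,0,100],[0,0,-0.04,0,0,0,100],[0,0,-0.05,0,0,0,100],[0,0,-0.058,0,0,0,100],[0,0,-0.064,0,0,0,100],[0,0,-0.067,0,0,0,100],[0,0,-0.067,0,0,0,100],[0,0,-0.067,0,0,0,100]]]'

```text
time: 3.2
tcp_pos: [470.9, 179.9, 31.5]
ee_rot: [3.141, 0.0, -2.954]
ft_force: [-0.0, -0.1, 0.9]
gripper_width: 85.5
gripper_force: 0.0
```

Call:
apply_moves --steps '[[[0,0,0,0,0,0,60],[0,0,0,0,0,0,30],[0,0,0,0,0,0,10],[0,0,0,0,0,0,0],[0,0,0,0,0,0,0],[0,0,0,0,0,0,0],[0,0,0,0,0,0,0],[0,0,0,0,0,0,0],[0,0,0,0,0,0,0],[0,0,0,0,0,0,0]]]' --grip_force 60

```text
time: 4.2
tcp_pos: [470.8, 180.0, 31.5]
ee_rot: [3.141, 0.0, -2.954]
ft_force: [-0.7, -0.3, 4.1]
gripper_width: 15.6
gripper_force: 58.8
```

Call:
apply_moves --steps '[[[0,0,0.008,0,0,0,0],[0,0,0.02,0,0,0,0],[0,0,0.035,0,0,0,0],[0,0,0.05,0,0,0,0],[0,0,0.065,0,0,0,0],[0,0,0.08,0,0,0,0],[0,0,0.092,0,0,0,0],[0,0,0.1,0,0,0,0],[0,0,0.1,0,0,0,0],[0,0,0.1,0,0,0,0]]]'

```text
time: 5.2
tcp_pos: [470.4, 179.7, 131.1]
ee_rot: [-3.142, -0.001, -2.954]
ft_force: [-0.1, -0.6, -1.6]
gripper_width: 15.4
gripper_force: 58.4
```

```bash
python3 - <<'E'
from h import *
a=grab("scene","pics/s2.png")[:,:,::-1]; b=grab("top","pics/t2.png")[:,:,::-1]
cv2.imwrite("pics/c4.png",np.hstack([cv2.resize(a[60:210,270:420],(400,400)),cv2.resize(b[130:280,110:260],(400,400))]))
E
```

```text
(no output)
```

View pics/c4.png

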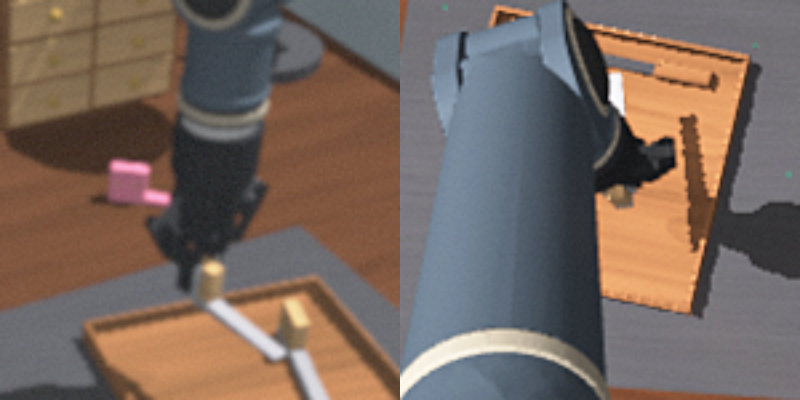

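The feeler is held level and clear of the tray, with its blade running from (210,300) to (275,355) in the left half. I'll carry it across.

Call:
apply_moves --steps '[[[0,-0.02,0,0,0,0.005,0],[0,-0.06,0,0,0,0.01,0],[0,-0.107,0,0,0,0.02,0],[0,-0.154,0,0,0,0.025,0],[0,-0.201,0,0,0,0.03,0],[0,-0.248,0,0,0,0.04,0],[0,-0.295,0,0,0,0.045,0],[-0.001,-0.342,0,0,0,0.05,0],[-0.001,-0.387,0,0,0,0.055,0],[-0.001,-0.415,0,0,0,0.06,0]]]'

```text
time: 6.3
tcp_pos: [468.6, -239.1, 130.8]
ee_rot: [-3.141, -0.001, -2.898]
ft_force: [0.8, 0.2, -0.5]
gripper_width: 15.3
gripper_force: 58.5
```

Call:
apply_moves --steps '[[[0,-0.009,0,0,0,0,0],[0,-0.011,-0.01,0,0,0,0],[0,-0.011,-0.022,0,0,0,0],[0,-0.011,-0.035,0,0,0,0],[0,-0.011,-0.046,0,0,0,0],[0,-0.011,-0.054,0,0,0,0],[0,-0.011,-0.06,0,0,0,0],[0,-0.011,-0.06,0,0,0,0],[0,-0.011,-0.06,0,0,0,0],[0,-0.011,-0.06,0,0,0,0]]]'

```text
time: 7.3
tcp_pos: [470.1, -246.4, 71.8]
ee_rot: [-3.141, 0.001, -2.894]
ft_force: [0.2, -0.1, -1.1]
gripper_width: 15.3
gripper_force: 58.5
```

```bash
python3 - <<'E'
from h import *
a=grab("scene","pics/s3.png")[:,:,::-1]; b=grab("top","pics/t3.png")[:,:,::-1]
cv2.imwrite("pics/c5.png",np.hstack([cv2.resize(a[210:330,150:270],(400,400)),cv2.resize(b[120:240,290:410],(400,400))]))
print(r.observe()["tcp_pos"],r.observe()["ee_rot"],r.observe()["ft_force"])
E
```

```text
[ 469.99331355 -246.37729812   71.82614768] [-3.14105549e+00  8.52284570e-04 -2.89451697e+00] [-0.12167759  0.62824663 -0.92529471]
```

View pics/c5.png

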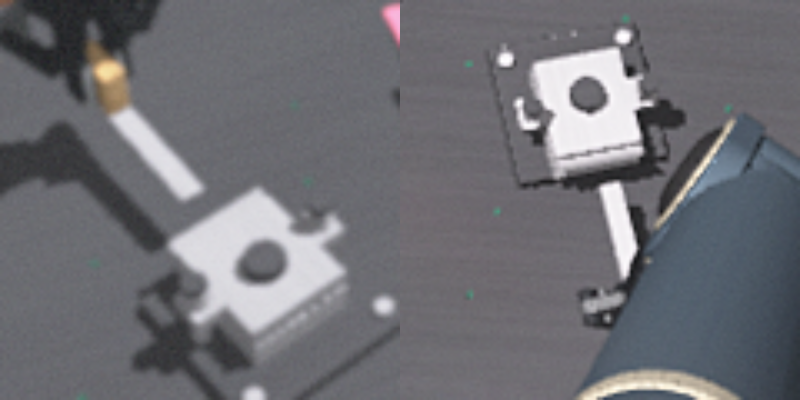

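The feeler is lined up in front of the mouth, with its tip at about pixel (353,175) in top and (206,268) in scene. I'll triangulate the tip.

```bash
python3 - <<'E'
from h import *
a=cv2.imread("pics/s3.png");b=cv2.imread("pics/t3.png")
e=np.array([np.cos(.2473),np.sin(.2473),0]);ny=np.array([-e[1],e[0],0]);M=np.array([602,-212.5,30])
T=np.array([470,-246.4,45.3+1])+107*e
print("expected tip",T.round(1),"px",proj("top",T).round(1),proj("scene",T).round(1), "back 30",proj("top",T-30*e),proj("scene",T-30*e))
# end corners of the blade in the two views
cv2.imwrite("pics/c6.png",np.hstack([cv2.resize(a[255:285,180:220],(400,300),interpolation=cv2.INTER_CUBIC),cv2.resize(b[165:195,335:375],(400,300),interpolation=cv2.INTER_CUBIC)]))
for n,im,u0,v0,w,h in(("top",b,342,174,18,26),("scene",a,180,238,34,36)):
    g=cv2.inRange(im,(150,150,150),(255,255,255));k=np.zeros_like(g);k[v0:v0+h,u0:u0+w]=g[v0:v0+h,u0:u0+w]
    nn,l,st,c=cv2.connectedComponentsWithStats(k);i=1+np.argmax(st[1:,4]);p=np.argwhere(l==i)[:,::-1]
    print(n,len(p)); print("\n".join("".join(".#"[int(l[y,x]==i)] for x in range(u0,u0+w)) for y in range(v0,v0+h)))
E
```

```text
expected tip [ 573.7 -220.2   46.3] px [352.  175.1] [206.6 267.2] back 30 [354.49628241 185.95069969] [198.98087457 259.02193479]
top 162
.............#....
.........#####....
........#######...
........#######...
........#######...
........########..
.........#######..
.........#######..
.........#######..
.........#######..
..........#######.
..........#######.
..........#######.
..........#######.
...........#######
...........#######
...........#######
...........#######
............######
............######
............######
............######
............######
.............#####
.............####.
.............####.
scene 272
..................................
..................................
..................................
..................................
.......###........................
......#####.......................
...#########......................
...##########.....................
...###########....................
....###########...................
.....###########..................
......###########.................
.......##########.................
.......###########................
.........##########...............
..........##########..............
...........##########.............
...........###########............
............###########...........
.............###########..........
..............###########.........
..............############........
...............############.......
.................##########.......
.................###########......
..................###########.....
...................###########....
....................###########...
.....................##########...
......................#########...
.......................######.....
........................###.......
..................................
..................................
..................................
..................................
```

View pics/c6.png

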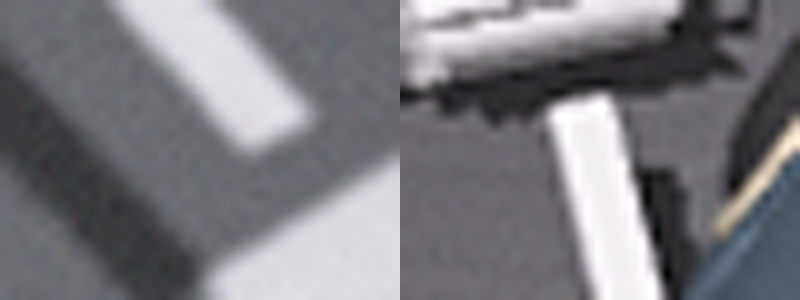

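Call:
apply_moves --steps '[[[0,0,-0.005,0,0,0,0],[0,0,-0.01,0,0,0,0],[0,0,-0.014,0,0,0,0],[0.003,0.001,-0.014,0,0,0,0],[0.007,0.002,-0.014,0,0,0,0],[0.012,0.003,-0.014,0,0,0,0],[0.017,0.004,-0.014,0,0,0,0],[0.021,0.005,-0.014,0,0,0,0],[0.023,0.006,-0.014,0,0,0,0],[0.023,0.006,-0.014,0,0,0,0]]]'

```text
time: 8.4
tcp_pos: [493.1, -239.9, 57.3]
ee_rot: [3.142, 0.0, -2.894]
ft_force: [0.6, 0.4, -1.4]
gripper_width: 15.2
gripper_force: 58.5
```

Call:
apply_moves --steps '[[[0.001,0,0,0,0,0,0],[0.002,0.001,0,0,0,0,0],[0.003,0.001,0,0,0,0,0],[0.004,0.001,0,0,0,0,0],[0.005,0.001,0,0,0,0,0],[0.006,0.0015,0,0,0,0,0],[0.007,0.002,0,0,0,0,0],[0.008,0.002,0,0,0,0,0],[0.009,0.002,0,0,0,0,0],[0.01,0.0025,0,0,0,0,0]]]'

```text
time: 9.4
tcp_pos: [502.8, -237.8, 57.3]
ee_rot: [-3.142, -0.0, -2.895]
ft_force: [0.7, 0.8, -1.5]
gripper_width: 15.3
gripper_force: 58.5
```

Call:
apply_moves --steps '[[[0.001,0,0,0,0,0,0],[0.002,0.0005,0,0,0,0,0],[0.003,0.001,0,0,0,0,0],[0.004,0.001,0,0,0,0,0],[0.005,0.001,-0.0001,0,0,0,0],[0.005,0.001,-0.0002,0,0,0,0],[0.005,0.001,-0.0003,0,0,0,0],[0.005,0.001,-0.0004,0,0,0,0],[0.005,0.001,-0.0005,0,0,0,0],[0.005,0.001,-0.0005,0,0,0,0]]]'

```text
time: 10.4
tcp_pos: [507.6, -236.7, 56.8]
ee_rot: [3.141, -0.0, -2.894]
ft_force: [-0.1, 0.4, -1.3]
gripper_width: 14.8
gripper_force: 58.5
```

Call:
apply_moves --steps '[[[0,0,-0.0001,0,0,0,0],[0,0,-0.0002,0,0,0,0],[0,0,-0.0003,0,0,0,0],[0,0,-0.0004,0,0,0,0],[0,0,-0.0005,0,0,0,0],[0,0,-0.0005,0,0,0,0],[0,0,-0.0005,0,0,0,0],[0,0,-0.0005,0,0,0,0],[0,0,-0.0005,0,0,0,0],[0,0,-0.0005,0,0,0,0]]]'

```text
time: 11.4
tcp_pos: [507.7, -236.7, 56.3]
ee_rot: [3.142, -0.0, -2.894]
ft_force: [0.6, -0.5, -1.8]
gripper_width: 15.5
gripper_force: 58.5
```

Call:
apply_moves --steps '[[[0,0,-0.0001,0,0,0,0],[0,0,-0.0002,0,0,0,0],[0,0,-0.0003,0,0,0,0],[0,0,-0.0004,0,0,0,0],[0,0,-0.0005,0,0,0,0],[0,0,-0.0005,0,0,0,0],[0,0,-0.0005,0,0,0,0],[0,0,-0.0005,0,0,0,0],[0,0,-0.0005,0,0,0,0],[0,0,-0.0005,0,0,0,0]]]'

```text
time: 12.4
tcp_pos: [507.7, -236.7, 55.9]
ee_rot: [3.142, -0.0, -2.894]
ft_force: [-1.6, 0.7, 1.4]
gripper_width: 15.4
gripper_force: 58.7
```

Call:
apply_moves --steps '[[[0,0,-0.0001,0,0,0,0],[0,0,-0.0002,0,0,0,0],[0,0,-0.0003,0,0,0,0],[0,0,-0.0004,0,0,0,0],[0,0,-0.0005,0,0,0,0],[0,0,-0.0005,0,0,0,0],[0,0,-0.0005,0,0,0,0],[0,0,-0.0005,0,0,0,0],[0,0,-0.0005,0,0,0,0],[0,0,-0.0005,0,0,0,0]]]'

```text
time: 13.4
tcp_pos: [507.6, -236.8, 55.5]
ee_rot: [3.142, -0.0, -2.895]
ft_force: [-3.6, 0.6, 5.3]
gripper_width: 15.4
gripper_force: 59.3
```

Call:
apply_moves --steps '[[[0.001,0,0.0002,0,0,0,0],[0.002,0.0005,0.0002,0,0,0,0],[0.003,0.001,0.0002,0,0,0,0],[0.004,0.001,0.0002,0,0,0,0],[0.005,0.001,0.0002,0,0,0,0],[0.006,0.0015,0.0002,0,0,0,0],[0.007,0.002,0.0002,0,0,0,0],[0.008,0.002,0.0002,0,0,0,0],[0.008,0.002,0.0002,0,0,0,0],[0.008,0.002,0.0002,0,0,0,0]]]'

```text
time: 14.4
tcp_pos: [515.9, -234.6, 55.6]
ee_rot: [-3.142, 0.0, -2.894]
ft_force: [-3.8, -0.2, 4.1]
gripper_width: 15.3
gripper_force: 59.3
```

```bash
python3 -c "
from h import *
for k in('tcp_pos','ft_force','moment'):print(r.observe()[k])"
```

```text
[ 515.90834886 -234.59728481   55.5737642 ]
[-3.81249137 -0.24398612  4.09063304]
[-0.04248928  0.2011627   0.00763203]
```

Drag is about 4 N with light contact below, and the tip is about 18 mm in. I'll go on in small steps.

Call:
apply_moves --steps '[[[0.001,0,0,0,0,0,0],[0.002,0.0005,0,0,0,0,0],[0.003,0.001,0,0,0,0,0],[0.004,0.001,0,0,0,0,0],[0.005,0.001,0,0,0,0,0],[0.005,0.001,0,0,0,0,0],[0.005,0.001,0,0,0,0,0],[0.005,0.001,0,0,0,0,0],[0.005,0.001,0,0,0,0,0],[0.005,0.001,0,0,0,0,0]]]'

```text
time: 15.4
tcp_pos: [520.6, -233.7, 55.6]
ee_rot: [3.141, -0.0, -2.894]
ft_force: [-3.3, -1.3, 5.7]
gripper_width: 15.4
gripper_force: 59.5
```

Call:
apply_moves --steps '[[[0.001,0,0,0,0,0,0],[0.002,0.0005,0,0,0,0,0],[0.003,0.001,0,0,0,0,0],[0.004,0.001,0,0,0,0,0],[0.005,0.001,0,0,0,0,0],[0.005,0.001,0,0,0,0,0],[0.005,0.001,0,0,0,0,0],[0.005,0.001,0,0,0,0,0],[0.005,0.001,0,0,0,0,0],[0.005,0.001,0,0,0,0,0]]]'

```text
time: 16.4
tcp_pos: [525.5, -232.7, 55.7]
ee_rot: [3.141, -0.0, -2.894]
ft_force: [-4.2, -0.4, 5.7]
gripper_width: 15.5
gripper_force: 59.5
```

Call:
apply_moves --steps '[[[0.001,0,0,0,0,0,0],[0.002,0.0005,0,0,0,0,0],[0.003,0.001,0,0,0,0,0],[0.004,0.001,0,0,0,0,0],[0.004,0.001,0,0,0,0,0],[0.004,0.001,0,0,0,0,0],[0.004,0.001,0,0,0,0,0],[0.004,0.001,0,0,0,0,0],[0.004,0.001,0,0,0,0,0],[0.004,0.001,0,0,0,0,0]]]'

```text
time: 17.4
tcp_pos: [529.5, -231.8, 55.6]
ee_rot: [3.141, -0.0, -2.894]
ft_force: [-4.2, -0.6, 6.4]
gripper_width: 15.3
gripper_force: 59.5
```

Call:
apply_moves --steps '[[[0.001,0,0,0,0,0,0],[0.002,0.0005,0,0,0,0,0],[0.003,0.001,0,0,0,0,0],[0.004,0.001,0,0,0,0,0],[0.004,0.001,0,0,0,0,0],[0.004,0.001,0,0,0,0,0],[0.004,0.001,0,0,0,0,0],[0.004,0.001,0,0,0,0,0],[0.004,0.001,0,0,0,0,0],[0.004,0.001,0,0,0,0,0]]]'

```text
time: 18.4
tcp_pos: [533.4, -230.9, 55.7]
ee_rot: [3.141, -0.0, -2.895]
ft_force: [-4.4, -1.3, 5.9]
gripper_width: 15.2
gripper_force: 59.7
```

Call:
apply_moves --steps '[[[0.001,0,0,0,0,0,0],[0.002,0.0005,0,0,0,0,0],[0.003,0.001,0,0,0,0,0],[0.004,0.001,0,0,0,0,0],[0.004,0.001,0,0,0,0,0],[0.004,0.001,0,0,0,0,0],[0.004,0.001,0,0,0,0,0],[0.004,0.001,0,0,0,0,0],[0.004,0.001,0,0,0,0,0],[0.004,0.001,0,0,0,0,0]]]'

```text
time: 19.4
tcp_pos: [536.5, -230.2, 55.8]
ee_rot: [3.141, -0.002, -2.895]
ft_force: [-6.4, -0.8, 8.9]
gripper_width: 15.1
gripper_force: 60.1
```

Call:
apply_moves --steps '[[[0.001,0,0,0,0,0,0],[0.002,0.0005,0,0,0,0,0],[0.003,0.001,0,0,0,0,0],[0.004,0.001,0,0,0,0,0],[0.004,0.001,0,0,0,0,0],[0.004,0.001,0,0,0,0,0],[0.004,0.001,0,0,0,0,0],[0.004,0.001,0,0,0,0,0],[0.004,0.001,0,0,0,0,0],[0.004,0.001,0,0,0,0,0]]]'

```text
time: 20.4
tcp_pos: [538.5, -229.9, 55.9]
ee_rot: [3.14, -0.005, -2.896]
ft_force: [-11.3, -2.0, 13.3]
gripper_width: 15.2
gripper_force: 60.8
```

```bash
python3 -c "
from h import *
s=[r.observe() for _ in range(1)][0]
for k in('tcp_pos','ee_rot','ft_force','moment'):print(s[k])
a=grab('scene','pics/s4.png')[:,:,::-1]
b=cv2.imread('pics/s3.png')
cv2.imwrite('pics/c7.png',np.hstack([cv2.resize(x[230:340,180:290],(400,400),interpolation=cv2.INTER_CUBIC) for x in(a,b)]))
"
```

```text
[ 538.46336662 -229.90017375   55.85703768]
[ 3.13993014 -0.00544159 -2.89584324]
[-11.33784102  -2.04417956  13.32779243]
[-1.54936549e-01  1.66811318e+00 -1.29497462e-03]
```

View pics/c7.png

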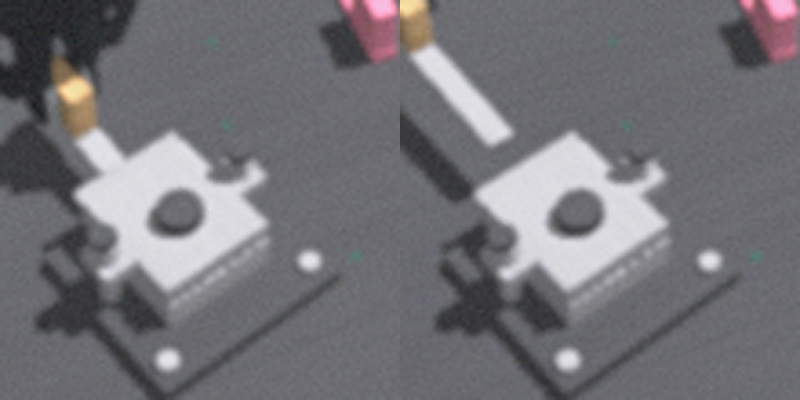

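The blade is in the slot and the top plate hasn't visibly moved. Drag is rising, but the vertical load has risen with it. I'll ease the height a little to separate the two effects.

Call:
apply_moves --steps '[[[0,0,0.0002,0,0,0,0],[0,0,0.0004,0,0,0,0],[0,0,0.0006,0,0,0,0],[0,0,0.0008,0,0,0,0],[0,0,0.0008,0,0,0,0],[0,0,0.0008,0,0,0,0],[0,0,0.0008,0,0,0,0],[0,0,0.0008,0,0,0,0],[0,0,0.0008,0,0,0,0],[0,0,0.0008,0,0,0,0]]]'

```text
time: 21.45
tcp_pos: [538.5, -229.8, 56.0]
ee_rot: [3.14, -0.006, -2.896]
ft_force: [-8.8, -2.8, 9.0]
gripper_width: 15.1
gripper_force: 59.8
```

```bash
python3 -c "
from h import *
s=r.observe()
for k in('tcp_pos','ee_rot','ft_force','moment'):print(s[k])"
```

```text
[ 538.49021273 -229.8441461    56.02516195]
[ 3.14004181 -0.00563566 -2.8958342 ]
[-8.78050491 -2.7815211   8.98815937]
[-0.36275951  1.43367905  0.02753269]
```

Call:
apply_moves --steps '[[[0.001,0,0,0,0.001,0,0],[0.002,0.0005,0.0001,-0.0005,0.002,0,0],[0.003,0.001,0.0002,-0.001,0.003,0,0],[0.004,0.001,0.0003,-0.001,0.004,0,0],[0.005,0.001,0.0004,-0.001,0.005,0,0],[0.005,0.001,0.0004,-0.0015,0.006,0,0],[0.005,0.001,0.0004,-0.0015,0.006,0,0],[0.005,0.001,0.0004,-0.0015,0.006,0,0],[0.005,0.001,0.0004,-0.0015,0.006,0,0],[0.005,0.001,0.0004,-0.0015,0.006,0,0]]]'

```text
time: 22.45
tcp_pos: [541.7, -229.0, 56.1]
ee_rot: [3.139, -0.015, -2.896]
ft_force: [-12.7, -1.6, 10.4]
gripper_width: 15.3
gripper_force: 60.2
```

```bash
python3 -c "
from h import *
s=r.observe()
for k in('tcp_pos','ee_rot','ft_force','moment'):print(s[k])"
```

```text
[ 541.70104873 -228.99827043   56.09800977]
[ 3.13857772 -0.01502585 -2.89635481]
[-12.69951662  -1.58996908  10.40499444]
[-0.3363806   1.90537701  0.05784613]
```

Call:
apply_moves --steps '[[[0,0,0,0,-0.001,0,0],[0,0,0,0.0005,-0.002,0,0],[0,0,0,0.001,-0.003,0,0],[0,0,0,0.001,-0.004,0,0],[0,0,0,0.001,-0.005,0,0],[0,0,0,0.0015,-0.006,0,0],[0,0,0,0.002,-0.007,0,0],[0,0,0,0.002,-0.008,0,0],[0,0,0,0.002,-0.008,0,0],[0,0,0,0.002,-0.008,0,0]]]'

```text
time: 23.45
tcp_pos: [541.6, -229.1, 55.8]
ee_rot: [3.139, -0.007, -2.896]
ft_force: [-11.9, -2.7, 7.7]
gripper_width: 15.1
gripper_force: 59.9
```

```bash
python3 -c "
from h import *
s=r.observe()
for k in('tcp_pos','ee_rot','ft_force','moment'):print(s[k])"
```

```text
[ 541.61238777 -229.05499335   55.82972176]
[ 3.13858603 -0.00714599 -2.89639783]
[-11.91804113  -2.68644877   7.66683545]
[-0.53911993  2.0732916   0.02955716]
```

Call:
apply_moves --steps '[[[0.001,0,0,0,-0.0005,0,0],[0.002,0.0005,0,0,-0.001,0,0],[0.003,0.001,0,0,-0.0015,0,0],[0.004,0.001,0,0.0005,-0.002,0,0],[0.005,0.0015,0,0.0005,-0.0025,0,0],[0.005,0.0015,0,0.001,-0.003,0,0],[0.005,0.0015,0,0.001,-0.003,0,0],[0.005,0.0015,0,0.001,-0.003,0,0],[0.005,0.0015,0,0.001,-0.003,0,0],[0.005,0.0015,0,0.001,-0.003,0,0]]]'

```text
time: 24.45
tcp_pos: [545.9, -228.0, 55.7]
ee_rot: [3.138, -0.005, -2.897]
ft_force: [-13.1, -4.2, 9.1]
gripper_width: 15.3
gripper_force: 60.0
```

```bash
python3 -c "
from h import *
s=r.observe()
for k in('tcp_pos','ee_rot','ft_force','moment'):print(s[k])
a=grab('scene','pics/s5.png')[:,:,::-1].astype(int)
from h import cv2
t=cv2.imread('pics/s3.png')
# boss/plate vertical image shift vs before insertion
for box in((240,265,215,245),(262,320,215,262)):
    y0,y1,x0,x1=box
    f=lambda im:cv2.cvtColor(im.astype(np.uint8),cv2.COLOR_BGR2GRAY)[y0:y1,x0:x1].astype(np.float32)
    print(cv2.phaseCorrelate(f(t),f(a)))
p=proj('scene',[648,-203,46]);q=proj('scene',[648,-203,47]);print('px per mm lift',q-p)
"
```

```text
[ 545.89132198 -227.98205563   55.72147087]
[ 3.13821181 -0.0053244  -2.89686135]
[-13.05338723  -4.17111784   9.06940071]
[-0.64810498  2.40585334  0.0153476 ]
((-11.848031073326968, -10.519689182004168), 0.255135124206543)
((0.003213851756072472, -0.3009029252982387), 1.019877882219023)
px per mm lift [-0.03254264 -0.3060197 ]
```

Drag has levelled off at about 14 N, and the image shift puts the plate lift at 1 mm or less. I'll hold to check it is steady.

Call:
apply_moves --steps '[[[0,0,0,0,0,0,0],[0,0,0,0,0,0,0],[0,0,0,0,0,0,0],[0,0,0,0,0,0,0],[0,0,0,0,0,0,0],[0,0,0,0,0,0,0],[0,0,0,0,0,0,0],[0,0,0,0,0,0,0],[0,0,0,0,0,0,0],[0,0,0,0,0,0,0]]]'

```text
time: 25.5
tcp_pos: [545.9, -228.0, 55.8]
ee_rot: [3.138, -0.005, -2.897]
ft_force: [-12.6, -4.0, 9.2]
gripper_width: 15.2
gripper_force: 60.0
```

```bash
python3 -c "
from h import *
t=cv2.imread('pics/s3.png')
g=lambda im:cv2.cvtColor(im,cv2.COLOR_BGR2GRAY).astype(np.float32)
I=[g(cv2.imread('pics/%s.png'%k)) for k in('s3','s4','s5')]+[g(np.ascontiguousarray(imaging.read_camera('scene')[:,:,::-1]))]
for n,(y0,y1,x0,x1) in dict(plate=(272,312,208,256),back=(285,318,225,258),bench=(330,380,150,300)).items():
    w=cv2.createHanningWindow((x1-x0,y1-y0),cv2.CV_32F)
    print(n,[np.round(cv2.phaseCorrelate(I[0][y0:y1,x0:x1],k[y0:y1,x0:x1],w)[0],2) for k in I[1:]])
"
```

```text
plate [array([-0.09,  0.09]), array([ 0.16, -0.35]), array([ 0.39, -0.48])]
back [array([0.07, 0.08]), array([0.15, 0.06]), array([ 0.18, -0.11])]
bench [array([ 0.37, -0.16]), array([ 0.53, -0.33]), array([ 0.51, -0.74])]
```

```bash
python3 -c "
from workcell import r
print(r.job_done())"
```

```text
the job is handed in; nothing more can be done
None
```

I handed the job in with the feeler still held by its grip and steady, its tip about 49 mm into the slot, dragging between both plates at about 13 N; by the taper the top plate is up less than 1 mm, though the camera was too noisy to confirm that.

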